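Wind up a drill-press return-spring wheel and lock it with its pin

TASK

The return-spring wheel of the drill's feed head, lying on the bench, has to be wound up and locked. Take the steel locking pin out of its wooden block, put it down through the raised boss on the wheel, and with it draw the wheel round anticlockwise (seen from above) against its spring, feeling gently for the lock hole hidden in the plate below; when the pin finds the hole, press it fully home so that its collar sits on the boss, and let go. Never lean hard on the pin or wind the wheel to its end stop, and leave the other things on the bench alone.

Things in the scene. Friction and masses are not known exactly. Their poses are not given: they have to be found in the camera images.
- head: Grey round casting (feed head) fixed on the bench, foot 210 mm across. Origin on the wheel's axis at bench height; z up; x points to where the boss is when the wheel is at rest. On the -x side a steel shaft stub (52 mm thick, 52 mm high) reaches out to 145 mm from the axis.
- plate (a point): Point on the wheel's axis at the top of the index plate, 45 mm above the bench: flat, level, hidden under the wheel; a pin in the boss rests on it. Its one lock hole (13 mm wide, 15 mm deep, 49.5 mm from the axis) cannot be seen or measured: it comes under the boss at a wheel angle anywhere from 0.70 to 1.15 rad, new each time, and must be felt for.
- wheel (a joint): Turn of the steel wheel (164 mm diameter; web 48 to 62 mm, rim to 66 mm, axle end to 72 mm above the bench) in rad, 0 at rest, growing anticlockwise seen from above; end stop at 1.5 rad. A spring always drives it back to 0: the push needed at the boss is about 2.2 N at 0 and grows by 4.4 N per rad.
- boss (a point): Centre of the mouth of the boss, the only collar with a hole on the wheel's face, 49.5 mm from the axis, 28 mm in outside diameter, mouth 72 mm above the bench. Its hole is vertical, 13 mm wide, 24 mm deep, right through the wheel; the index plate lies 3 mm below. The point turns with the wheel.
- pin_mid (a point): Steel locking pin, upright, 85 mm long, 0.10 to 0.18 kg; this point is half-way up its axis, 42.5 mm above the tip. From the tip up: tapered nose 5 mm long (6 mm wide at the end), shank 10 mm thick up to 39 mm, collar 22 mm wide from 39 to 43 mm, round grip 18 mm thick from 43 to 85 mm. Its z points up.
- pin_tip (a point): Centre of the pin's lower end. Height above the bench: about 6 mm in the parking block, 45 mm when the pin rides on the index plate, 33 mm when fully home with its collar on the boss. Wheel and casting stand 80 N from the pin, all its contacts added up; wedged between boss and hole, that is about 30 N of push by the hand.
- rack: Fixed wooden parking block, 60 x 60 mm, 45 mm high, with a vertical 13 mm hole in the middle of the top. At the start the pin hangs in it with its collar on the block's top. Origin at the centre of the underside.
- billet: Bystander: solid dark steel billet, upright cylinder 66 mm in diameter, 60 mm high. Origin at the centre of its underside.
- tape: Bystander: tape measure, 65 x 40 mm, 60 mm high, beyond the head. Origin at the centre of its underside.
- spanner: Bystander: steel spanner 200 mm long lying flat along its x, beyond the head. Origin under its middle.
Mind the look-alikes: they are no part of the job. Of the things like the part that bears pin_mid, leave any that is green or red; of the rest the larger one is meant.

How it is judged:
On the way, in this order (a step that is already met when the one before it is completed fails the run):
1. the pin is down in the boss of the wheel (horizontal distance between pin_tip and boss below 0.006 m and z of pin_tip in the frame of head below 0.06 m), for 0.1 s.
2. the wheel is drawn round by the pin against its spring (all of step 1 and value of joint wheel above 0.5 rad), for 0.2 s.
At the end, for the whole second after the job is handed in: The pin stands through the boss (tip within 6 mm of the boss's axis) and fully home in the lock hole (tip less than 36.5 mm above the bench; 33 mm when its collar sits on the boss), the wheel is held wound between 0.58 and 1.27 rad, everything is still and the pin is let go (horizontal distance between pin_tip and boss below 0.006 m and z of pin_tip in the frame of head below 0.0365 m and value of joint wheel between 0.58 and 1.27 rad and linear speed of pin below 0.02 m/s and velocity of joint wheel above -0.1 rad/s); the robot touches nothing.
It fails at once if the pin bears on the wheel and casting with more than 80 N, all contacts added up (contact force between pin and head above 80 N).
It fails at once if the wheel is wound to its end stop (beyond 1.42 rad) (value of joint wheel above 1.42 rad).
It fails at once if a bystander is moved by more than 20 mm (distance of any of billet, tape, spanner from where it was at the start of the episode above 0.02 m).
It also fails if it takes over 64 s, if anything falls off the work surface, if the arm or the gripper's body presses on something with over 40 N, if the wrist force passes 120 N, or if a joint passes its speed limit or range.

ROBOT

A 7-joint arm with a two-finger parallel gripper is mounted at the origin on the work surface. World frame = base frame: x ahead of the robot, y to its left, z up, the work surface at z = 0. Lengths are in m, angles in rad, forces in N, time in s.
With the tool pointing down it reaches from about 0.425 to 0.95 m from the base axis. Payload 16.7 kg.
Tool frame: the origin (TCP) lies midway between the tips of the shut fingers; the grasp point (between the pads) lies r.grip_depth behind it (r.grip_depth is the distance from the TCP to the grasp point, in m); z points along the fingers, y is the line along which they close (so a half turn about z gives the same grasp; the last joint's range is limited). The gripper opens to 94 mm and grips with 3 to 60 N. Pads are 16 mm wide; open, the fingers measure 119 mm over their backs; the gripper's body (75 mm by 177 mm) begins 78 mm behind the grasp point.
Start: joints at [-1.266, 0.426, 0.074, 1.606, -0.034, 1.111, -0.067], TCP at [0.297, 0.606, 0.205] pointing down, gripper open.
Joint ranges: [-2.85, 2.85], [-0.5, 2.14], [-1.23, 1.37], [0.21, 2.46], [-1.02, 4.16], [0.16, 2.05], [-2.73, 2.73]. Speed limits (rad/s): [1.89, 1.89, 2.39, 2.39, 3.01, 3.01, 3.01].

INTERFACE

Orientations are given as a unit quaternion [w, x, y, z].
In Python, from cell import r, imaging gives the robot as it stands. The module is installed in compiled form; this text tells all that it offers.
- The arm moves only by the tool drive_tool, never from a script. Its argument "moves" is a list of rows, each a list of 7 numbers: the turn, a rotation vector about the tool's x, y, z in rad, then the shift along the tool's x, y, z in m, then the opening in per cent of the stroke, from 0 (shut) to 100 (fully open). A call has exactly 8 rows; each row is the pose to reach, as a shift and turn from the pose commanded when the call began, along the tool's axes at that moment; what a row does not reach only later rows make up. A row lasts 1/12 s, in which the tool goes at most 41.7 mm and 7.16 degrees, less where a joint would pass 70% of its speed; a pose out of reach is approached as far as the arm can. A call with a gripper value outside its range is refused whole. The fingers move at their own pace and stop on an object; "grip_force" is the grip in N (left out, the last holds). Time passes only in rows, so rows that repeat a pose let the fingers close, or fill a call up. It gives the time, the measured TCP pose, the force, the opening and the grip force at its end, in the units of the state.
- r.read_state(): the state, without advancing time (a new reading comes with each control period).
- imaging.read_camera(name): name is "scene" or "top" or "wrist"; returns a dict with "pixels" (420x560x3 uint8, red, green, blue), "fovy" (degrees; the focal length in pixels is half the picture's height over the tangent of half this angle, whatever the lens; pixels are square), "cx", "cy" (the principal point, pixels), "k1" (the pictures are not rectified: a ray, as slopes to the right and down, at radius r is drawn at 1 + k1 r^2 times it, then the intrinsics apply), "extrinsics" (4x4, takes a point from world to camera coordinates). Camera axes: x right, y up, looking along -z (the intrinsics and any distortion apply to the point x, -y, -z); pixel columns grow to the right and rows downward; lengths in m; the calibration is good to about 2 mm. A picture is of the moment at which its call begins. There is no depth.
- r.finish_job(): hands the job in; it is judged then, once.
Trained networks look in the newest picture that a camera, given by its name, has taken for a name from the list of things; names that differ only in an ending like _2 or _b are one class to them, and where a whole thing is asked for, a point or a joint stands for the part that bears it (a point fixed in the world has none). Each returns a list of dicts, best first, with "p" (0 to 1); they miss things now and then, are a little off and sometimes report something else, mostly with a low value. They report only what shows in the picture. A call takes as long as a camera call. They do not tell look-alikes from the thing itself.
- imaging.masks_of(camera, thing): "mask" (420x560 bool, what is visible of it) and "box" ([left, top, right, bottom] in pixels, round what is visible of it).
- imaging.spot_point(camera, thing): "pixel" ([column, row] in pixels: a listed point, or the origin of a listed thing).
The state is a dict: "time": time; "joint_positions": joint angles; "dq": joint speeds; "effort": joint torques, N m; "position": TCP position; "eef_rot": TCP orientation; "ft_force": force on the tool from outside, world axes, zero at the start; "wrist_torque": the same for the moment, N m; "gripper_width": finger opening in m; "finger_force": force on a finger pad.
Only numpy, scipy, OpenCV 4.12 (cv2) and the standard library are available. Lean on these libraries where they do the work, as an engineer would, in place of code of your own. Each camera call takes 0.05 s, during which the arm holds its last target. There are 200 camera calls.

## Working session

There is one attempt and no reset: what is moved stays moved. The work goes in short steps, Python scripts to look and compute and a tool call to move; the robot and the scene stay as the last step left them, time stands still between calls to the robot, and variables do not carry over. Pictures are saved under pics/ and viewed, at most 10 in all, crops included, and the job is handed in when it is done.

Besides the shell and the picture viewer there is one more tool, called after "Emit:" in YAML: its name, and indented under it one key for each argument. drive_tool: Moves the arm, as the interface text tells. Its arguments: {"type":"object","properties":{"moves":{"type":"array"},"grip_force":{"type":"number"}},"required":["moves"]}

```bash
mkdir -p pics
cat > h.py <<'E'
import numpy as np, cv2
from cell import r, imaging
from scipy.spatial.transform import Rotation as R
def ray(c,px):
    f=210/np.tan(np.radians(c["fovy"])/2)
    d=np.array([(px[0]-c["cx"])/f,(px[1]-c["cy"])/f]);u=d.copy()
    for _ in range(30): u=d/(1+c["k1"]*(u@u))
    E=np.array(c["extrinsics"]);o=-E[:3,:3].T@E[:3,3]
    return o,E[:3,:3].T@np.array([u[0],-u[1],-1])
def atz(c,px,z):
    o,d=ray(c,px);return o+d*(z-o[2])/d[2]
def tri(rs):
    A=sum(np.eye(3)-np.outer(d,d)/(d@d) for o,d in rs);b=sum((np.eye(3)-np.outer(d,d)/(d@d))@o for o,d in rs)
    return np.linalg.solve(A,b)
def proj(c,P):
    E=np.array(c["extrinsics"]);p=E[:3,:3]@P+E[:3,3];u=np.array([p[0],-p[1]])/-p[2]
    f=210/np.tan(np.radians(c["fovy"])/2);u=u*(1+c["k1"]*(u@u));return u*f+[c["cx"],c["cy"]]
def totool(P,dz=0):
    s=r.read_state();q=s["eef_rot"];M=R.from_quat([q[1],q[2],q[3],q[0]]).as_matrix()
    return M.T@(np.array(P)-np.array(s["position"]))
E
python3 - <<'E'
from h import *
np.set_printoptions(precision=4,suppress=True)
s=r.read_state();print(s["position"],s["eef_rot"],s["ft_force"],s["gripper_width"],r.grip_depth,s["time"])
Z=dict(pin_mid=.0485,pin_tip=.006,boss=.072,head=0,plate=.045,rack=0,billet=0,tape=0,spanner=0)
C={}
for n in("scene","top"):
    c=C[n]=imaging.read_camera(n);cv2.imwrite(f"pics/{n}0.png",c["pixels"][:,:,::-1])
    print(n,np.array(c["extrinsics"])[:3,3],c["k1"])
    for t in Z:
        for d in imaging.spot_point(n,t)[:4]: print(n,t,round(d["p"],2),np.array(d["pixel"]).round(1),atz(c,d["pixel"],Z[t]))
E
```

```text
[0.2964 0.606  0.2047] [-0.0001  0.2255  0.9742 -0.0007] [-0.054  -0.3398 -0.2901] 0.0941077332003661 0.0188 0.0
scene [ 0.487   0.1879 -1.4549] -0.03412900752624956
scene pin_mid 0.79 [420.7 273.6] [0.4356 0.2926 0.0485]
scene pin_mid 0.64 [403.  314.1] [0.5294 0.3462 0.0485]
scene pin_mid 0.62 [349.3 309.9] [0.6103 0.2848 0.0485]
scene pin_mid 0.48 [373.5 280.7] [0.528  0.2559 0.0485]
scene pin_tip 0.56 [416.2 289.1] [0.4415 0.2983 0.006 ]
scene pin_tip 0.5 [369.6 292.3] [0.5285 0.2536 0.006 ]
scene pin_tip 0.5 [399.1 323. ] [0.5248 0.3411 0.006 ]
scene pin_tip 0.49 [348.9 322.3] [0.6075 0.2877 0.006 ]
scene boss 0.88 [257.2 211.4] [ 0.6395 -0.0073  0.072 ]
scene head 0.82 [287.7 233.5] [ 0.5822  0.0283 -0.    ]
scene plate 0.93 [282.7 221.9] [0.5955 0.0266 0.045 ]
scene plate 0.68 [285.8 234.7] [0.6096 0.0611 0.045 ]
scene rack 0.83 [375.3 292.6] [0.5157 0.2575 0.    ]
scene rack 0.2 [186.9 226.7] [ 0.7659 -0.1081  0.    ]
scene billet 0.72 [251.6 140.4] [ 0.4867 -0.2967  0.    ]
scene tape 0.86 [226.7 291.1] [0.7732 0.094  0.    ]
scene spanner 0.9 [187.  229.3] [ 0.7692 -0.1009 -0.    ]
scene spanner 0.34 [283.  232.9] [0.5902 0.0213 0.    ]
top [ 0.0139 -0.6136 -1.0322] -0.010529594889324997
top pin_mid 0.53 [168. 250.] [0.5199 0.2578 0.0485]
top pin_mid 0.49 [154.4 210.7] [0.6095 0.2926 0.0485]
top pin_mid 0.45 [136.6 249.7] [0.5202 0.3284 0.0485]
top pin_mid 0.4 [152.1 283.7] [0.4447 0.2899 0.0485]
top pin_tip 0.47 [137.3 250.6] [0.5218 0.3384 0.006 ]
top pin_tip 0.44 [152.9 284.7] [0.4431 0.2982 0.006 ]
top pin_tip 0.43 [161.2 218. ] [0.5994 0.286  0.006 ]
top boss 0.78 [285.6 199.5] [ 0.633  -0.0064  0.072 ]
top head 0.67 [269.7 219.6] [0.5981 0.0289 0.    ]
top rack 0.69 [174.4 250.7] [0.5226 0.2529 0.    ]
top billet 0.91 [405.  266.8] [ 0.4874 -0.2908  0.    ]
top billet 0.65 [282.3 195.5] [ 0.657  -0.0011  0.    ]
top tape 0.63 [240.3 146.2] [0.7796 0.1021 0.    ]
```

Run:
```python
import cv2
a=cv2.imread("pics/scene0.png");cv2.imwrite("pics/s1.png",cv2.resize(a[120:350,160:460],None,fx=2.6,fy=2.6,interpolation=2))
a=cv2.imread("pics/top0.png");cv2.imwrite("pics/t1.png",cv2.resize(a[120:320,90:330],None,fx=3,fy=3,interpolation=2))
```

```text
(no output)
```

View pics/s1.png

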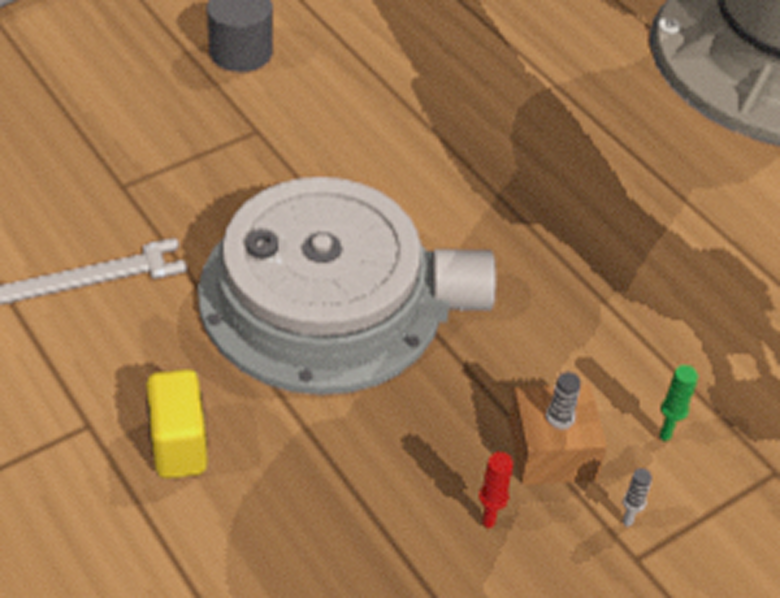

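View pics/t1.png

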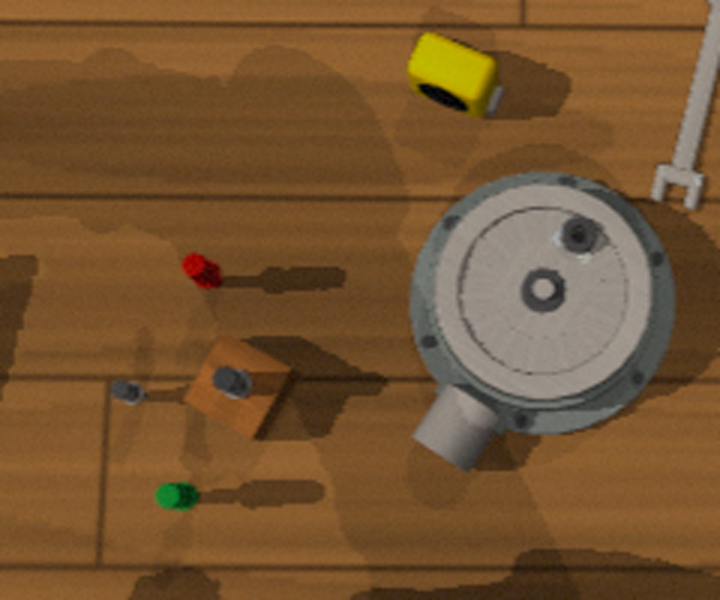

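The scene crop shows four pins. The grey one stands in the block (full picture about 374,281), with a smaller grey, a red and a green pin loose beside it. The boss is at about (257,211), by the axle. The top view agrees: the pin is at (168,250) and the boss at (285,199). I'm moving towards the pin in the block at about (0.522, 0.256).

Emit:
drive_tool:
  moves:
    - [0,0,0,-0.035,-0.021,0.004,100]
    - [0,0,0,-0.07,-0.042,0.008,100]
    - [0,0,0,-0.105,-0.063,0.012,90]
    - [0,0,0,-0.14,-0.084,0.016,80]
    - [0,0,0,-0.175,-0.105,0.02,70]
    - [0,0,0,-0.21,-0.127,0.024,60]
    - [0,0,0,-0.245,-0.148,0.028,50]
    - [0,0,0,-0.28,-0.17,0.032,50]

```text
time: 1.67
position: [0.4742, 0.3289, 0.1736]
eef_rot: [0.0, 0.225, 0.974, 0.0]
ft_force: [1.2, 1.1, -0.5]
gripper_width: 0.0579
finger_force: 0.0
```

Emit:
drive_tool:
  moves:
    - [0,0,0,-0.03,-0.018,0.003,50]
    - [0,0,0,-0.055,-0.033,0.006,50]
    - [0,0,0,-0.076,-0.045,0.01,50]
    - [0,0,0,-0.076,-0.045,0.01,50]
    - [0,0,0,-0.076,-0.045,0.01,50]
    - [0,0,0,-0.076,-0.045,0.01,50]
    - [0,0,0,-0.076,-0.045,0.01,50]
    - [0,0,0,-0.076,-0.045,0.01,50]

```text
time: 2.33
position: [0.5213, 0.258, 0.1636]
eef_rot: [-0.0, 0.225, 0.974, 0.0]
ft_force: [0.2, 0.0, 0.2]
gripper_width: 0.047
finger_force: 0.0
```

Run:
```python
from h import *
np.set_printoptions(precision=4,suppress=True)
s=r.read_state();print(s["position"],s["eef_rot"],s["ft_force"],s["gripper_width"],s["time"])
c=imaging.read_camera("wrist");cv2.imwrite("pics/w1.png",c["pixels"][:,:,::-1])
for t,z in(("pin_mid",.0485),("rack",0),("pin_tip",.006),("boss",.072)):
    for d in imaging.spot_point("wrist",t)[:4]: P=atz(c,d["pixel"],z);print(t,round(d["p"],2),np.array(d["pixel"]).round(1),P,totool(P))
print(proj(c,np.array([.522,.256,.091])))
```

```text
[0.5213 0.258  0.1636] [-0.0001  0.2246  0.9745  0.0002] [0.1615 0.0018 0.193 ] 0.046999421886975354 2.3333
pin_mid 0.95 [278.5 113.8] [0.4391 0.2939 0.0485] [ 0.0899 -0.0036  0.1151]
pin_mid 0.92 [281.9 210.4] [0.5256 0.2553 0.0485] [-0.0047 -0.0003  0.1151]
pin_mid 0.53 [347.  166.2] [0.513  0.3329 0.0485] [0.0405 0.0639 0.1151]
rack 0.76 [276.8 198.6] [0.5223 0.2504 0.    ] [-0.0038 -0.0061  0.1635]
pin_tip 0.72 [345.3 163.8] [0.5187 0.3382 0.006 ] [0.0381 0.0714 0.1575]
[280.9461 219.6328]
```

View pics/w1.png

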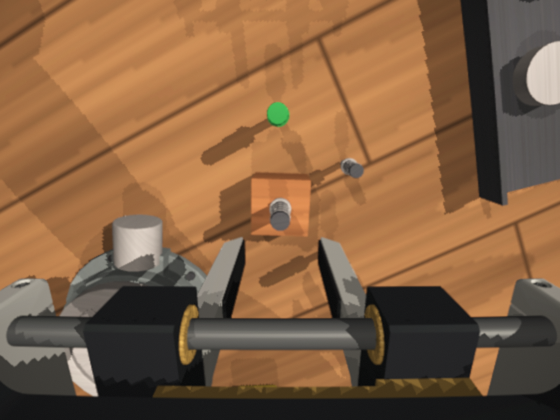

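The wrist view shows the pin's top at (280,216), centred between the fingers. The small grey pin at (352,168) and the green one at (278,113) are clear of them. I'll lower and grip.

Emit:
drive_tool:
  moves:
    - [0,0,0,-0.003,0,0.02,50]
    - [0,0,0,-0.003,0,0.045,50]
    - [0,0,0,-0.003,0,0.07,50]
    - [0,0,0,-0.003,0,0.09,50]
    - [0,0,0,-0.003,0,0.102,50]
    - [0,0,0,-0.003,0,0.109,50]
    - [0,0,0,-0.003,0,0.109,50]
    - [0,0,0,-0.003,0,0.109,50]
  grip_force: 40

```text
time: 3.25
position: [0.5249, 0.2556, 0.055]
eef_rot: [0.0, 0.225, 0.974, 0.0]
ft_force: [-0.1, 0.2, -0.1]
gripper_width: 0.047
finger_force: 0.0
```

Emit:
drive_tool:
  moves:
    - [0,0,0,0,0,0,30]
    - [0,0,0,0,0,0,20]
    - [0,0,0,0,0,0,10]
    - [0,0,0,0,0,0,0]
    - [0,0,0,0,0,0,0]
    - [0,0,0,0,0,0,0]
    - [0,0,0,0,0,0,0]
    - [0,0,0,0,0,0,0]
  grip_force: 40

```text
time: 3.92
position: [0.5247, 0.2556, 0.0548]
eef_rot: [0.0, 0.225, 0.974, 0.0]
ft_force: [-0.4, 0.0, 6.6]
gripper_width: 0.0175
finger_force: 40.0
```

Emit:
drive_tool:
  moves:
    - [0,0,0,0,0,-0.01,0]
    - [0,0,0,0,0,-0.025,0]
    - [0,0,0,0,0,-0.04,0]
    - [0,0,0,0,0,-0.055,0]
    - [0,0,0,0,0,-0.07,0]
    - [0,0,0,0,0,-0.085,0]
    - [0,0,0,0,0,-0.095,0]
    - [0,0,0,0,0,-0.1,0]

```text
time: 4.58
position: [0.525, 0.2557, 0.1562]
eef_rot: [0.001, 0.226, 0.974, 0.001]
ft_force: [-0.6, 0.4, -1.3]
gripper_width: 0.017
finger_force: 40.0
```

Emit:
drive_tool:
  moves:
    - [0,0,0,-0.015,-0.012,0,0]
    - [0,0,0,-0.04,-0.03,0,0]
    - [0,0,0,-0.065,-0.05,0,0]
    - [0,0,0,-0.09,-0.07,0,0]
    - [0,0,0,-0.115,-0.09,0,0]
    - [0,0,0,-0.14,-0.11,0,0]
    - [0,0,0,-0.165,-0.13,0,0]
    - [0,0,0,-0.19,-0.15,0,0]

```text
time: 5.25
position: [0.6295, 0.0357, 0.1541]
eef_rot: [-0.0, 0.225, 0.974, -0.0]
ft_force: [1.1, 1.0, -1.8]
gripper_width: 0.0177
finger_force: 40.0
```

Emit:
drive_tool:
  moves:
    - [0,0,0,-0.02,-0.015,0,0]
    - [0,0,0,-0.035,-0.027,0,0]
    - [0,0,0,-0.045,-0.035,0,0]
    - [0,0,0,-0.05,-0.038,0,0]
    - [0,0,0,-0.05,-0.038,0,0]
    - [0,0,0,-0.05,-0.038,0,0]
    - [0,0,0,-0.05,-0.038,0,0]
    - [0,0,0,-0.05,-0.038,0,0]

```text
time: 5.92
position: [0.6573, -0.0173, 0.1545]
eef_rot: [-0.0, 0.225, 0.974, 0.0]
ft_force: [0.1, -0.4, -1.6]
gripper_width: 0.017
finger_force: 40.0
```

Run:
```python
from h import *
np.set_printoptions(precision=4,suppress=True)
s=r.read_state();print(s["position"],s["eef_rot"],s["ft_force"],s["gripper_width"],s["time"])
tip=np.array(s["position"])-[0,0,.049];print("tip nominal",tip)
for n in("wrist","top","scene"):
  c=imaging.read_camera(n);cv2.imwrite(f"pics/{n}2.png",c["pixels"][:,:,::-1])
  print(n,"proj tip",proj(c,tip),"proj top",proj(c,tip+[0,0,.085]))
  for t,z in(("pin_mid",tip[2]+.0425),("pin_tip",tip[2]),("boss",.072),("plate",.045),("head",0)):
    for d in imaging.spot_point(n,t)[:2]: P=atz(c,d["pixel"],z);print(n,t,round(d["p"],2),np.array(d["pixel"]).round(1),P,totool(P))
```

```text
[ 0.6573 -0.0173  0.1545] [-0.0002  0.2246  0.9744  0.0002] [ 0.0964 -0.3723 -1.5636] 0.0169840166813978 5.9167
tip nominal [ 0.6573 -0.0173  0.1055]
wrist proj tip [282.7808 226.6634] proj top [283.6565 278.2237]
wrist pin_mid 0.94 [283.3 247.1] [ 0.6572 -0.0172  0.148 ] [0.0004 0.0005 0.0066]
wrist pin_tip 0.95 [278.1 224.5] [ 0.654  -0.0199  0.1055] [ 0.0023 -0.0032  0.0491]
wrist pin_tip 0.79 [522.4  30.5] [0.6008 0.197  0.1055] [0.1452 0.1684 0.0492]
wrist boss 0.88 [282.1 187.4] [ 0.6341 -0.0065  0.072 ] [0.0261 0.0003 0.0826]
wrist boss 0.33 [282.  245.7] [ 0.6843 -0.0311  0.072 ] [-0.0298  0.0002  0.0826]
wrist plate 0.96 [294.1 125.6] [0.5911 0.027  0.045 ] [0.0796 0.0116 0.1096]
wrist plate 0.49 [282.4 185.4] [ 0.6373 -0.0077  0.045 ] [0.0228 0.0008 0.1096]
top proj tip [291.1131 185.738 ] proj top [293.1231 176.3988]
top pin_mid 0.64 [150.4 284.2] [0.442  0.2694 0.148 ] [0.3203 0.1641 0.0066]
top pin_mid 0.55 [156.3 209.7] [0.5947 0.2646 0.148 ] [0.1809 0.2269 0.0066]
top pin_tip 0.64 [155.6 283.8] [0.4435 0.2688 0.1055] [0.3186 0.1644 0.049 ]
top pin_tip 0.63 [160.  215.9] [0.5885 0.2661 0.1055] [0.1872 0.2256 0.049 ]
scene proj tip [247.268  200.7525] proj top [246.0835 170.8623]
scene pin_mid 0.82 [419.7 274.5] [0.5069 0.3379 0.148 ] [0.2921 0.2543 0.0065]
scene pin_mid 0.61 [401.7 316. ] [0.5914 0.3865 0.148 ] [0.2376 0.3351 0.0065]
scene pin_tip 0.48 [399.9 323.4] [0.5796 0.3799 0.1055] [0.2452 0.324  0.049 ]
scene pin_tip 0.47 [417.4 289.2] [0.5043 0.3417 0.1055] [0.2961 0.2566 0.049 ]
scene boss 0.77 [257.2 213.6] [ 0.6428 -0.0018  0.072 ] [0.0208 0.0089 0.0824]
scene plate 0.81 [283.4 223. ] [0.5959 0.0301 0.045 ] [0.0769 0.0169 0.1095]
scene plate 0.67 [225.9 289.1] [0.7851 0.1179 0.045 ] [-0.0545  0.1789  0.1095]
scene head 0.69 [283.3 233.6] [0.5908 0.0234 0.    ] [0.0785 0.0086 0.1545]
```

View pics/wrist2.png

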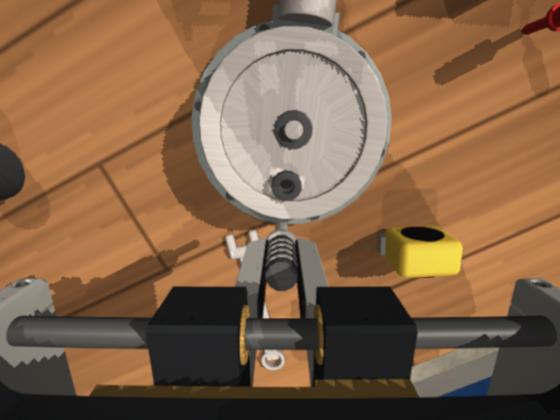

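The wrist view shows the boss at about (286,184), the axle at (293,130), and the held pin's top at (282,275) with its tip near (282,227). I'll look closer for the fit.

Run:
```python
import cv2
a=cv2.imread("pics/wrist2.png");cv2.imwrite("pics/w2c.png",cv2.resize(a[110:240,230:350],None,fx=4.6,fy=4.6,interpolation=2))
```

```text
(no output)
```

View pics/w2c.png

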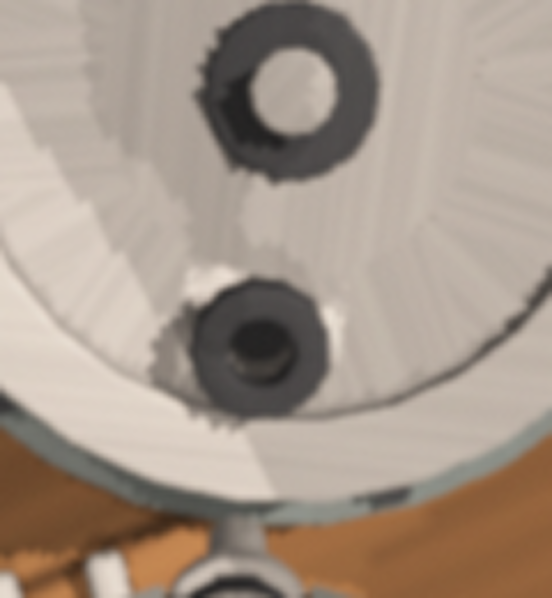

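The crop puts the boss mouth at (287.0,185.4), the axle top at (294.1,129.6), and the pin's nose at about (281.7,225). The nose is within 1–2 px of where it should be.

Run:
```python
from h import *
np.set_printoptions(precision=4,suppress=True)
c=imaging.read_camera("wrist")
b=atz(c,(287,185.4),.072);a=atz(c,(294.1,129.6),.072);t=atz(c,(281.7,225),.1055)
print(b,a,np.linalg.norm(b-a),totool(b),totool(t),totool(a))
```

```text
[ 0.6347 -0.0034  0.072 ] [0.594 0.023 0.072] 0.04850269183139421 [0.0273 0.0039 0.0825] [ 0.0014 -0.0009  0.049 ] [0.0755 0.0097 0.0825]
```

Emit:
drive_tool:
  moves:
    - [0,0,0,0.008,0.001,0,0]
    - [0,0,0,0.017,0.003,0.003,0]
    - [0,0,0,0.024,0.004,0.008,0]
    - [0,0,0,0.0265,0.004,0.014,0]
    - [0,0,0,0.0265,0.004,0.019,0]
    - [0,0,0,0.0265,0.004,0.022,0]
    - [0,0,0,0.0265,0.004,0.022,0]
    - [0,0,0,0.0265,0.004,0.022,0]

```text
time: 7.53
position: [0.6356, -0.0039, 0.1322]
eef_rot: [-0.0, 0.226, 0.974, -0.0]
ft_force: [-0.1, -0.2, -1.3]
gripper_width: 0.0172
finger_force: 40.0
```

Run:
```python
from h import *
np.set_printoptions(precision=4,suppress=True)
s=r.read_state();print(s["position"],s["ft_force"])
tip=np.array(s["position"])-[0,0,.049]
c=imaging.read_camera("wrist");a=c["pixels"][:,:,::-1];cv2.imwrite("pics/w3.png",cv2.resize(a[150:270,220:350],None,fx=5,fy=5,interpolation=2))
print(proj(c,tip),proj(c,np.array([.6347,-.0034,.072])))
```

```text
[ 0.6356 -0.0039  0.1322] [-0.14   -0.1861 -1.2973]
[282.8117 226.6786] [282.8002 221.2067]
```

View pics/w3.png

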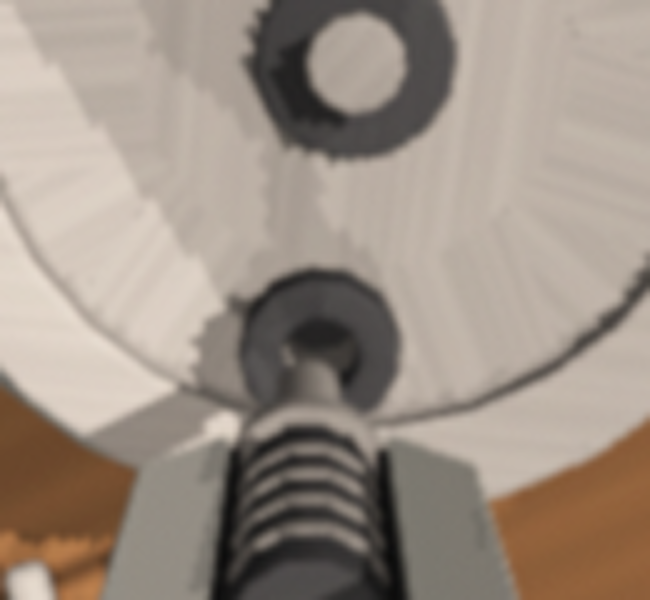

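The crop shows the shank's tip over the boss hole, with the hole's centre at crop (321,347). It needs about 1 mm forward and under 1 mm sideways. I'll descend gently.

Emit:
drive_tool:
  moves:
    - [0,0,0,0.001,0.001,0,0]
    - [0,0,0,0.001,0.001,0.003,0]
    - [0,0,0,0.001,0.001,0.006,0]
    - [0,0,0,0.001,0.001,0.009,0]
    - [0,0,0,0.001,0.001,0.012,0]
    - [0,0,0,0.001,0.001,0.015,0]
    - [0,0,0,0.001,0.001,0.015,0]
    - [0,0,0,0.001,0.001,0.015,0]

```text
time: 8.25
position: [0.6349, -0.0023, 0.1172]
eef_rot: [-0.0, 0.225, 0.974, -0.0]
ft_force: [0.3, -0.4, -2.3]
gripper_width: 0.0175
finger_force: 40.0
```

Emit:
drive_tool:
  moves:
    - [0,0,0,0,0,0.002,0]
    - [0,0,0,0,0,0.005,0]
    - [0,0,0,0,0,0.008,0]
    - [0,0,0,0,0,0.011,0]
    - [0,0,0,0,0,0.014,0]
    - [0,0,0,0,0,0.016,0]
    - [0,0,0,0,0,0.016,0]
    - [0,0,0,0,0,0.016,0]

```text
time: 8.92
position: [0.635, -0.0023, 0.1014]
eef_rot: [-0.0, 0.225, 0.974, -0.0]
ft_force: [0.2, -0.2, -2.3]
gripper_width: 0.0173
finger_force: 40.0
```

The pin is in the boss with its tip at about 52 mm. I'll draw the wheel round on an arc about the axis, which lies at (0.0492, 0.0059) in tool axes from here.

Emit:
drive_tool:
  moves:
    - [0,0,0,-0.0002,0.0025,0,0]
    - [0,0,0,-0.0003,0.005,0,0]
    - [0,0,0,-0.0003,0.0075,0,0]
    - [0,0,0,-0.0002,0.01,0,0]
    - [0,0,0,0.0001,0.0125,0,0]
    - [0,0,0,0.0005,0.015,0,0]
    - [0,0,0,0.0005,0.015,0,0]
    - [0,0,0,0.0005,0.015,0,0]

```text
time: 9.58
position: [0.6414, 0.0117, 0.1015]
eef_rot: [0.0, 0.225, 0.974, 0.0]
ft_force: [0.6, -4.0, -1.4]
gripper_width: 0.0174
finger_force: 40.0
```

Emit:
drive_tool:
  moves:
    - [0,0,0,0.0005,0.0024,0,0]
    - [0,0,0,0.0009,0.0048,0,0]
    - [0,0,0,0.0017,0.0072,0,0]
    - [0,0,0,0.0025,0.0096,0,0]
    - [0,0,0,0.0034,0.012,0,0]
    - [0,0,0,0.0044,0.0142,0.001,0]
    - [0,0,0,0.0056,0.0163,0.002,0]
    - [0,0,0,0.0056,0.0163,0.003,0]

```text
time: 10.25
position: [0.6437, 0.0287, 0.0988]
eef_rot: [0.0, 0.225, 0.974, 0.0]
ft_force: [-0.3, -3.6, 1.7]
gripper_width: 0.017
finger_force: 40.0
```

Emit:
drive_tool:
  moves:
    - [0,0,0,0,0,0.0005,0]
    - [0,0,0,0,0,0.001,0]
    - [0,0,0,0,0,0.0015,0]
    - [0,0,0,0,0,0.002,0]
    - [0,0,0,0,0,0.0025,0]
    - [0,0,0,0,0,0.003,0]
    - [0,0,0,0,0,0.003,0]
    - [0,0,0,0,0,0.003,0]

```text
time: 10.92
position: [0.6436, 0.0282, 0.0955]
eef_rot: [0.0, 0.226, 0.974, -0.0]
ft_force: [1.8, -4.9, 0.6]
gripper_width: 0.0172
finger_force: 40.0
```

Emit:
drive_tool:
  moves:
    - [0,0,0,0,0,0.0003,0]
    - [0,0,0,0,0,0.0006,0]
    - [0,0,0,0,0,0.0009,0]
    - [0,0,0,0,0,0.0012,0]
    - [0,0,0,0,0,0.0015,0]
    - [0,0,0,0,0,0.0018,0]
    - [0,0,0,0,0,0.0018,0]
    - [0,0,0,0,0,0.0018,0]

```text
time: 11.58
position: [0.6436, 0.0282, 0.0938]
eef_rot: [0.0, 0.226, 0.974, -0.0]
ft_force: [2.2, -5.1, 2.2]
gripper_width: 0.0176
finger_force: 40.0
```

Emit:
drive_tool:
  moves:
    - [0,0,0,0,0,0.0003,0]
    - [0,0,0,0,0,0.0006,0]
    - [0,0,0,0,0,0.0009,0]
    - [0,0,0,0,0,0.0012,0]
    - [0,0,0,0,0,0.0012,0]
    - [0,0,0,0,0,0.0012,0]
    - [0,0,0,0,0,0.0012,0]
    - [0,0,0,0,0,0.0012,0]

```text
time: 12.25
position: [0.6439, 0.0282, 0.0935]
eef_rot: [0.001, 0.226, 0.974, 0.0]
ft_force: [-2.6, -5.4, 13.6]
gripper_width: 0.0172
finger_force: 40.0
```

The plate is found: contact at TCP z of about 0.0937, stiffness about 13 N/mm. I'll ease off a little and sweep along the arc.

Emit:
drive_tool:
  moves:
    - [0,0,0,0.0003,0.0005,-0.0003,0]
    - [0,0,0,0.0006,0.001,-0.0003,0]
    - [0,0,0,0.001,0.0016,-0.0003,0]
    - [0,0,0,0.0013,0.0021,-0.0003,0]
    - [0,0,0,0.0017,0.0026,-0.0003,0]
    - [0,0,0,0.002,0.0031,-0.0003,0]
    - [0,0,0,0.002,0.0031,-0.0003,0]
    - [0,0,0,0.002,0.0031,-0.0003,0]

```text
time: 12.92
position: [0.6434, 0.0302, 0.0936]
eef_rot: [0.001, 0.226, 0.974, -0.001]
ft_force: [-0.4, -12.0, 10.6]
gripper_width: 0.0174
finger_force: 40.1
```

Emit:
drive_tool:
  moves:
    - [0,0,0,0.0004,0.0005,0,0]
    - [0,0,0,0.0007,0.001,0,0]
    - [0,0,0,0.0011,0.0015,0,0]
    - [0,0,0,0.0014,0.002,0,0]
    - [0,0,0,0.0018,0.0025,0,0]
    - [0,0,0,0.0022,0.003,0,0]
    - [0,0,0,0.0022,0.003,0,0]
    - [0,0,0,0.0022,0.003,0,0]

```text
time: 13.58
position: [0.6428, 0.0337, 0.0936]
eef_rot: [0.001, 0.226, 0.974, -0.001]
ft_force: [-0.4, -11.9, 10.3]
gripper_width: 0.0176
finger_force: 40.1
```

Emit:
drive_tool:
  moves:
    - [0,0,0,0.0004,0.0005,0,0]
    - [0,0,0,0.0008,0.001,0,0]
    - [0,0,0,0.0012,0.0014,0,0]
    - [0,0,0,0.0016,0.0019,0,0]
    - [0,0,0,0.002,0.0024,0,0]
    - [0,0,0,0.0024,0.0028,0,0]
    - [0,0,0,0.0024,0.0028,0,0]
    - [0,0,0,0.0024,0.0028,0,0]

```text
time: 14.25
position: [0.6421, 0.0373, 0.0936]
eef_rot: [0.001, 0.226, 0.974, -0.001]
ft_force: [0.4, -13.5, 9.6]
gripper_width: 0.0173
finger_force: 40.1
```

Emit:
drive_tool:
  moves:
    - [0,0,0,0.0004,0.0004,0,0]
    - [0,0,0,0.0008,0.0009,0,0]
    - [0,0,0,0.0012,0.0013,0,0]
    - [0,0,0,0.0016,0.0017,0,0]
    - [0,0,0,0.002,0.0021,0,0]
    - [0,0,0,0.0024,0.0025,0,0]
    - [0,0,0,0.0024,0.0025,0,0]
    - [0,0,0,0.0024,0.0025,0,0]

```text
time: 14.92
position: [0.6411, 0.0405, 0.0936]
eef_rot: [0.001, 0.226, 0.974, -0.001]
ft_force: [1.7, -12.2, 9.0]
gripper_width: 0.0174
finger_force: 40.1
```

Emit:
drive_tool:
  moves:
    - [0,0,0,0.0004,0.0004,0.0001,0]
    - [0,0,0,0.0009,0.0008,0.0001,0]
    - [0,0,0,0.0013,0.0012,0.0001,0]
    - [0,0,0,0.0018,0.0015,0.0001,0]
    - [0,0,0,0.0022,0.0019,0.0001,0]
    - [0,0,0,0.0027,0.0022,0.0001,0]
    - [0,0,0,0.0027,0.0022,0.0001,0]
    - [0,0,0,0.0027,0.0022,0.0001,0]

```text
time: 15.58
position: [0.6398, 0.0437, 0.0936]
eef_rot: [0.001, 0.226, 0.974, -0.001]
ft_force: [1.5, -11.9, 9.1]
gripper_width: 0.0173
finger_force: 40.0
```

Emit:
drive_tool:
  moves:
    - [0,0,0,0.0005,0.0004,0.0001,0]
    - [0,0,0,0.0009,0.0007,0.0001,0]
    - [0,0,0,0.0014,0.0011,0.0001,0]
    - [0,0,0,0.0019,0.0014,0.0001,0]
    - [0,0,0,0.0024,0.0018,0.0001,0]
    - [0,0,0,0.0028,0.0021,0.0001,0]
    - [0,0,0,0.0028,0.0021,0.0001,0]
    - [0,0,0,0.0028,0.0021,0.0001,0]

```text
time: 16.25
position: [0.6378, 0.0483, 0.093]
eef_rot: [0.001, 0.226, 0.974, -0.0]
ft_force: [2.6, -6.5, 3.3]
gripper_width: 0.0174
finger_force: 40.0
```

It dropped 0.6 mm and the force fell, so the nose is at the hole. I'll press down gently.

Emit:
drive_tool:
  moves:
    - [0,0,0,0,0,0.0004,0]
    - [0,0,0,0,0,0.0008,0]
    - [0,0,0,0,0,0.0012,0]
    - [0,0,0,0,0,0.0016,0]
    - [0,0,0,0,0,0.002,0]
    - [0,0,0,0,0,0.002,0]
    - [0,0,0,0,0,0.002,0]
    - [0,0,0,0,0,0.002,0]

```text
time: 16.92
position: [0.6379, 0.0484, 0.0909]
eef_rot: [0.001, 0.226, 0.974, -0.0]
ft_force: [3.1, -6.2, 1.3]
gripper_width: 0.0174
finger_force: 40.0
```

Emit:
drive_tool:
  moves:
    - [0,0,0,0.0002,0.0001,0.0005,0]
    - [0,0,0,0.0004,0.0003,0.001,0]
    - [0,0,0,0.0006,0.0004,0.0015,0]
    - [0,0,0,0.0008,0.0006,0.002,0]
    - [0,0,0,0.0008,0.0006,0.0025,0]
    - [0,0,0,0.0008,0.0006,0.003,0]
    - [0,0,0,0.0008,0.0006,0.003,0]
    - [0,0,0,0.0008,0.0006,0.003,0]

```text
time: 17.58
position: [0.6375, 0.0493, 0.0879]
eef_rot: [0.001, 0.226, 0.974, -0.0]
ft_force: [3.6, -5.2, 0.6]
gripper_width: 0.0173
finger_force: 40.0
```

Emit:
drive_tool:
  moves:
    - [0,0,0,0.0002,0.0001,0.0005,0]
    - [0,0,0,0.0004,0.0003,0.001,0]
    - [0,0,0,0.0004,0.0003,0.0015,0]
    - [0,0,0,0.0004,0.0003,0.002,0]
    - [0,0,0,0.0004,0.0003,0.0025,0]
    - [0,0,0,0.0004,0.0003,0.003,0]
    - [0,0,0,0.0004,0.0003,0.003,0]
    - [0,0,0,0.0004,0.0003,0.003,0]

```text
time: 18.25
position: [0.6373, 0.0498, 0.0849]
eef_rot: [0.001, 0.226, 0.974, 0.0]
ft_force: [4.4, -6.4, 1.0]
gripper_width: 0.0173
finger_force: 40.0
```

Emit:
drive_tool:
  moves:
    - [0,0,0,0,0,0.0005,0]
    - [0,0,0,0,0,0.001,0]
    - [0,0,0,0,0,0.0015,0]
    - [0,0,0,0,0,0.002,0]
    - [0,0,0,0,0,0.0025,0]
    - [0,0,0,0,0,0.0025,0]
    - [0,0,0,0,0,0.0025,0]
    - [0,0,0,0,0,0.0025,0]

```text
time: 18.92
position: [0.6373, 0.0498, 0.0824]
eef_rot: [0.001, 0.226, 0.974, 0.0]
ft_force: [4.0, -6.8, 1.9]
gripper_width: 0.0173
finger_force: 40.0
```

Emit:
drive_tool:
  moves:
    - [0,0,0,0,0,0.0004,0]
    - [0,0,0,0,0,0.0008,0]
    - [0,0,0,0,0,0.0011,0]
    - [0,0,0,0,0,0.0014,0]
    - [0,0,0,0,0,0.0014,0]
    - [0,0,0,0,0,0.0014,0]
    - [0,0,0,0,0,0.0014,0]
    - [0,0,0,0,0,0.0014,0]

```text
time: 19.58
position: [0.6376, 0.0496, 0.0818]
eef_rot: [0.001, 0.226, 0.974, 0.0]
ft_force: [1.1, -6.7, 12.1]
gripper_width: 0.0174
finger_force: 40.0
```

The collar is seated: TCP z 0.0818, exactly 12 mm below the plate contact. I'll ease off, open and lift.

Emit:
drive_tool:
  moves:
    - [0,0,0,-0.0004,-0.0003,-0.0002,0]
    - [0,0,0,-0.0008,-0.0006,-0.0004,0]
    - [0,0,0,-0.001,-0.0008,-0.0004,0]
    - [0,0,0,-0.001,-0.0008,-0.0004,10]
    - [0,0,0,-0.001,-0.0008,-0.0004,25]
    - [0,0,0,-0.001,-0.0008,-0.0004,35]
    - [0,0,0,-0.001,-0.0008,-0.0004,45]
    - [0,0,0,-0.001,-0.0008,-0.0004,50]

```text
time: 20.25
position: [0.6368, 0.0497, 0.0808]
eef_rot: [-0.0, 0.225, 0.974, 0.0]
ft_force: [0.3, 0.4, 0.6]
gripper_width: 0.0403
finger_force: 0.0
```

Emit:
drive_tool:
  moves:
    - [0,0,0,0,0,0,50]
    - [0,0,0,0,0,0,50]
    - [0,0,0,0,0,-0.01,50]
    - [0,0,0,0,0,-0.025,50]
    - [0,0,0,0,0,-0.045,50]
    - [0,0,0,0,0,-0.07,50]
    - [0,0,0,0,0,-0.1,50]
    - [0,0,0,0,0,-0.12,50]

```text
time: 20.92
position: [0.6376, 0.0491, 0.2045]
eef_rot: [0.001, 0.226, 0.974, 0.0]
ft_force: [0.1, -0.3, 0.2]
gripper_width: 0.0468
finger_force: 0.0
```

Run:
```python
from h import *
s=r.read_state();print(s["position"],s["ft_force"],s["gripper_width"])
w=imaging.read_camera("wrist")["pixels"];b=imaging.read_camera("scene")["pixels"][150:290,200:400]
o=np.zeros((600,800,3),np.uint8);o[:300,:400]=cv2.resize(w,(400,300));o[:,400:][:300]=cv2.resize(b,(400,300))
o[300:,:400]=cv2.resize(w[120:300,170:410],(400,300))
cv2.imwrite("pics/end.png",o[:,:,::-1])
```

```text
[0.6375922  0.04907506 0.2044536 ] [ 0.0579715  -0.2652463   0.15072151] 0.046776839422110306
```

View pics/end.png

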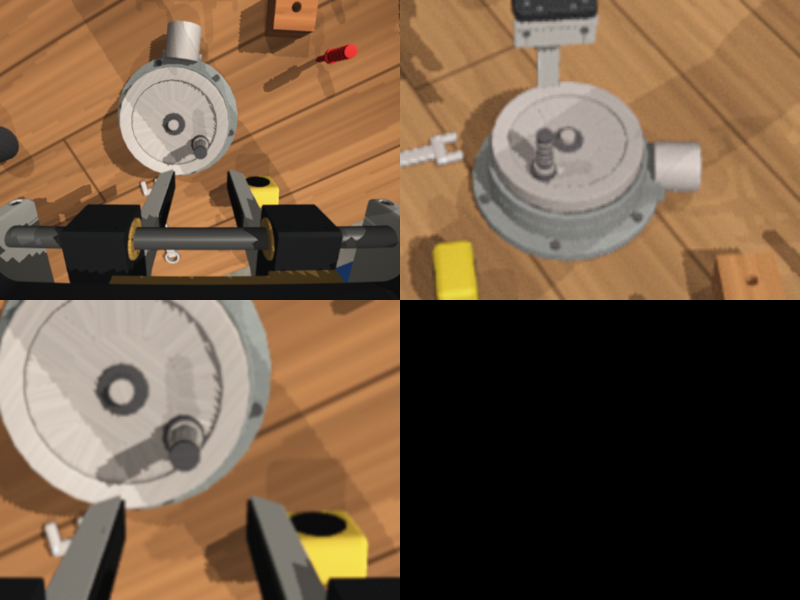

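The pin stands upright in the boss with its collar seated, at wrist-panel pixel (200,147). The wheel is held wound, the gripper is clear and the bystanders haven't moved, so I'm handing in.

```bash
python3 -c "from cell import r; print(r.finish_job())"
```

```text
the job is handed in; nothing more can be done
None
```

The job is handed in after about 21 s: the wheel is wound about 1.05 rad and the pin is home in the lock hole, collar on the boss and released; the hand-in call returned no verdict.

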